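Clear the bench: sort the nuts, the bolt and the L-plates

TASK

Clear up this mixed handful of hardware: put both loose nuts in the blue bin and the bolt, with the nut it carries, flat on the floor of the red bin. Turn the two L-plates so that they nest, and lay them both flat on the floor of the yellow tray, neither riding on the other or on the rim, posts upward. Leave the jar and the screwdriver where they are.

Things in the scene. Friction and masses are not known exactly. Their poses are not given: they have to be found in the camera images.
- steel_nut: Bright silver hexagon nut lying flat: 30 mm across its flats, 16 mm thick, 19 mm hole, about 70 g. Origin at the centre of the hole, at mid-thickness (8 mm above the bench at the start); z along the hole. Flats face its own x axis and every 60 deg from it. Any yaw.
- brass_nut: Yellow brass hexagon nut lying flat: 30 mm across its flats, 16 mm thick, 19 mm hole, about 70 g. Origin at the centre of the hole, at mid-thickness (8 mm above the bench at the start); z along the hole. Flats face its own x axis and every 60 deg from it. Any yaw.
- bolt: Silver steel bolt lying level, 76 mm long along its x axis: hexagon head, 24 mm across flats, 12 mm thick, at the -x end and a like nut run onto the +x end (leave it on). Bare shank between them: 16 mm diameter, from x=-26 to x=22 mm. About 180 g. Origin on its axis at mid-length, 12 mm above the bench at the start. Any yaw.
- green_plate: Green-painted L-shaped steel plate, 6 mm thick, lying flat, about 240 g. Legs 36 mm wide, 72 mm long from the outer corner. A square post (the grip) 18 x 18 mm, faces square to x and y, rises to 36 mm above the underside. Origin on the underside below the post; outer corner at (-26,-26) mm, one leg along +x to x=46 (y -26 to 10), the other along +y to y=46 (x -26 to 10). Any yaw.
- white_plate: White-painted L-shaped steel plate, 6 mm thick, lying flat, about 240 g. Legs 36 mm wide, 72 mm long from the outer corner. A square post (the grip) 18 x 18 mm, faces square to x and y, rises to 36 mm above the underside. Origin on the underside below the post; outer corner at (-26,-26) mm, one leg along +x to x=46 (y -26 to 10), the other along +y to y=46 (x -26 to 10). Any yaw.
- blue_bin: Open blue plastic bin, for loose nuts; origin at the centre of its underside; 120 mm along its x by 110 mm along its y outside, walls 5 mm, inside 110 x 100 mm, floor 5 mm thick, rim 40 mm above the bench. Screwed to the bench. Yaw within about 15 deg.
- red_bin: Open red plastic bin, for bolts; origin at the centre of its underside; 120 mm along its x by 110 mm along its y outside, walls 5 mm, inside 110 x 100 mm, floor 5 mm thick, rim 40 mm above the bench. Screwed to the bench. Yaw within about 15 deg.
- tray: Low yellow rectangular tray for the L-plates, screwed down; origin at the centre of its underside. Inside 96 mm along x by 132 mm along y; walls 5 mm thick, rim 12 mm above the bench, floor 4 mm thick. Both plates lie flat in it only if one is a half turn from the other, a leg of each in the other's notch; then about 8 mm play at each wall and between them. Yaw within 15 deg.
- jar: Bystander: closed jar with a red cap, 60 mm in diameter, 75 mm tall, standing beyond the bins. Origin at the centre of its underside.
- screwdriver: Bystander: orange-handled screwdriver, 200 mm long, lying crosswise (along y) beyond the bins, handle towards -y. Origin midway along it, on the bench.
Mind the look-alikes: they are no part of the job. Of the things like the bolt, leave any that is orange; of the rest the larger one is meant. Of the things shaped like the red_bin, the red one is meant.

How it is judged:
At the end, for the whole second after the job is handed in: Both loose nuts are within the blue bin's walls with their centres less than 35 mm above the bench; the bolt lies in the red bin, its centre less than 25 mm above the bench; both L-plates are inside the tray, tilted less than 0.05 rad, undersides less than 3.5 mm above its floor; all five at rest (x of steel_nut in the frame of blue_bin between -0.055 and 0.055 m and y of steel_nut in the frame of blue_bin between -0.05 and 0.05 m and z of steel_nut in the frame of blue_bin between -0.002 and 0.035 m and linear speed of each of steel_nut, brass_nut, bolt, green_plate, white_plate below 0.02 m/s and angular speed of each of steel_nut, brass_nut, bolt, green_plate, white_plate below 0.2 rad/s and x of brass_nut in the frame of blue_bin between -0.055 and 0.055 m and y of brass_nut in the frame of blue_bin between -0.05 and 0.05 m and z of brass_nut in the frame of blue_bin between -0.002 and 0.035 m and x of bolt in the frame of red_bin between -0.055 and 0.055 m and y of bolt in the frame of red_bin between -0.05 and 0.05 m and z of bolt in the frame of red_bin between -0.002 and 0.025 m and x of green_plate in the frame of tray between -0.04 and 0.04 m and y of green_plate in the frame of tray between -0.058 and 0.058 m and z of green_plate in the frame of tray between -0.002 and 0.0075 m and angle between each of green_plate, white_plate's own z axis and vertical below 0.05 rad and x of white_plate in the frame of tray between -0.04 and 0.04 m and y of white_plate in the frame of tray between -0.058 and 0.058 m and z of white_plate in the frame of tray between -0.002 and 0.0075 m); the robot touches nothing.
It fails at once if the jar is knocked or moved by more than 25 mm (distance of jar from where it was at the start of the episode above 0.025 m or angle between jar's own z axis and vertical above 0.5 rad).
It fails at once if the screwdriver is moved by more than 25 mm (distance of screwdriver from where it was at the start of the episode above 0.025 m).
It also fails if it takes over 101 s, if anything falls off the work surface, if the arm or the gripper's body presses on something with over 40 N, if the wrist force passes 120 N, or if a joint passes its speed limit or range.

ROBOT

A 7-joint arm with a two-finger parallel gripper is mounted at the origin on the work surface. World frame = base frame: x ahead of the robot, y to its left, z up, the work surface at z = 0. Lengths are in m, angles in rad, forces in N, time in s.
With the tool pointing down it reaches from about 0.425 to 0.925 m from the base axis. Payload 6.8 kg.
Tool frame: the origin (TCP) lies midway between the tips of the shut fingers; the grasp point (between the pads) lies r.grip_point_offset behind it (r.grip_point_offset is the distance from the TCP to the grasp point, in m); z points along the fingers, y is the line along which they close (so a half turn about z gives the same grasp; the last joint's range is limited). The gripper opens to 85 mm and grips with 20 to 120 N. Pads are 22 mm wide; open, the fingers measure 114 mm over their backs; the gripper's body (76 mm by 85 mm) begins 54 mm behind the grasp point. The pads swing forward as they close: fully open they stand 13 mm farther back than shut.
Start: joints at [1.091, 0.477, 0.022, 1.555, -0.011, 1.109, -0.083], TCP at [0.245, -0.629, 0.231] pointing down, gripper open.
Joint ranges: [-2.96, 2.96], [-0.34, 2.1], [-1.41, 1.46], [0.24, 2.44], [-1.37, 4.51], [0.17, 1.92], [-2.96, 2.96]. Speed limits (rad/s): [2.39, 2.39, 3.14, 3.14, 3.14, 3.14, 3.14].

INTERFACE

Orientations are given as a rotation vector (axis times angle).
In Python, from bench import r gives the robot as it stands. The module is installed in compiled form; this text tells all that it offers.
- The arm moves only by the shell command python3 -m crank 'ROWS' [FORCE]. ROWS is JSON, a list of rows, each a list of 5 numbers: the shift along the world's x, y, z in units of 200 mm (1.0 is 200 mm), then the turn about the world's z in units of 45 degrees (1.0 is 45 degrees), then the opening, from -1 (shut) to 1 (fully open). In form: [[dx, dy, dz, turn, jaw], ...]. A call has 1 to 8 rows; each row shifts and turns the commanded pose from where the row before left it; what a row does not reach is not made up. A row lasts 1/12 s, in which the tool goes at most 41.7 mm and 7.16 degrees, less where a joint would pass 70% of its speed; a pose out of reach is approached as far as the arm can. A call with a number of a shift or a turn outside -1 to 1 is refused whole. A call with a gripper value outside its range is refused whole. The fingers move at their own pace and stop on an object; FORCE is the grip in N (left out, the last holds). Time passes only in rows, so rows that do not move let the fingers close. It gives the time, the measured TCP pose, the force, the opening and the grip force at its end, in the units of the state.
- r.get_obs(): the state, without advancing time (a new reading comes with each control period).
- r.grab_frame(name): name is "scene" or "top"; returns the picture (384x512x3 uint8, blue, green, red); there is no depth.
- r.camera_model(name): a dict with "fx", "fy", "cx", "cy" (pixels), "R" (3x3) and "t" (3): a world point X has camera coordinates R X + t. Camera axes: x right, y down, z forward; pixel columns grow to the right and rows downward; lengths in m; the calibration is good to about 2 mm. A picture is of the moment at which its call begins. camera_model takes no time and is no camera call.
- r.hand_in(): hands the job in; it is judged then, once.
The state is a dict: "clock": time; "joints": joint angles; "qvel": joint speeds; "tau": joint torques, N m; "tcp_pos": TCP position; "orientation": TCP orientation; "contact_force": force on the tool from outside, world axes, zero at the start; "moment": the same for the moment, N m; "grip_width": finger opening in m; "gripper_force": force on a finger pad.
Only numpy, scipy, OpenCV 4.12 (cv2) and the standard library are available. Lean on these libraries where they do the work, as an engineer would, in place of code of your own. Each camera call takes 0.05 s, during which the arm holds its last target. There are 200 camera calls.

## Working session

There is one attempt and no reset: what is moved stays moved. The work goes in short steps, Python scripts to look and compute and a shell command to move; the robot and the scene stay as the last step left them, time stands still between calls to the robot, and variables do not carry over. Pictures are saved under pics/ and viewed, at most 14 in all, crops included, and the job is handed in when it is done.

```bash
mkdir -p pics; python3 - <<'E'
from bench import r
import cv2
for n in("scene","top"):
    cv2.imwrite(f"pics/{n}0.png",r.grab_frame(n)); m=r.camera_model(n); print(n,m)
print(r.get_obs(),r.grip_point_offset)
E
```

```text
scene {'fx': 480.47298446659244, 'fy': 480.47298446659244, 'cx': 254.73545439736296, 'cy': 189.302185233495, 'R': array([[-0.48119258,  0.87650912,  0.01361867],
       [ 0.63365962,  0.35852242, -0.68551962],
       [-0.6057468 , -0.32123736, -0.72792677]]), 't': array([ 0.35237372, -0.30120877,  1.42752226])}
top {'fx': 347.32822236822767, 'fy': 347.32822236822767, 'cx': 255.81239724270938, 'cy': 190.85240344527085, 'R': array([[ 0.02941849, -0.99951236,  0.01046891],
       [-0.98602138, -0.03073663, -0.16375927],
       [ 0.16400119, -0.00550502, -0.98644478]]), 't': array([-0.09748069,  0.57666422,  0.85463799])}
{'clock': 0.1, 'joints': array([ 1.0908983 ,  0.47775441,  0.02234682,  1.55637363, -0.01152416,
        1.10933822, -0.08307684]), 'qvel': array([ 0.00056337, -0.00056195,  0.00119389, -0.00302161,  0.00017885,
       -0.0001611 , -0.00057036]), 'tau': array([ 4.11268906e-03, -5.97756708e+01,  1.61312811e+00, -2.81953347e+01,
        1.26808818e-02,  5.07221834e-03, -5.36865571e-05]), 'tcp_pos': array([ 0.24500909, -0.62836122,  0.23038936]), 'orientation': array([-3.08579332e+00, -5.80392197e-01,  6.74175740e-04]), 'contact_force': array([-0.1791898 ,  0.08949647,  0.03506862]), 'moment': array([-0.00862737,  0.01758653,  0.00947965]), 'gripper_force': 0.0, 'grip_width': 0.08572820960730969} 0.0187
```

View pics/scene0.png

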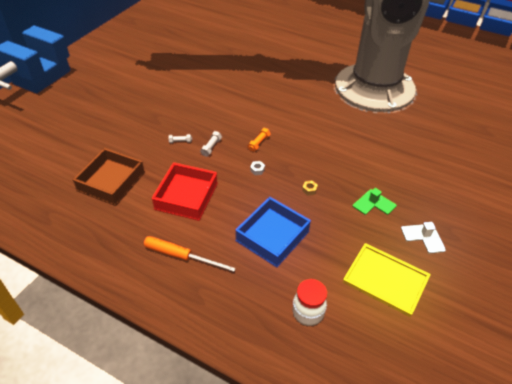

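View pics/top0.png

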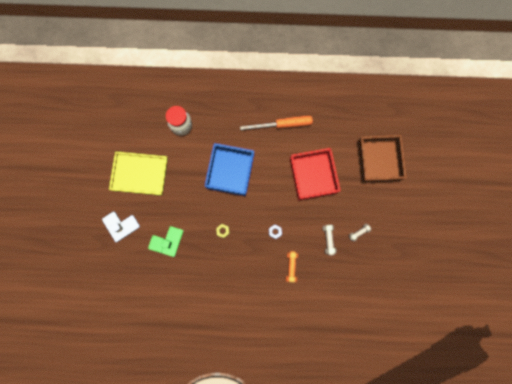

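Candidates for the bolt (top view): the silver one at (330,240), a smaller silver one at (361,232), and an orange one at (292,267). The larger non-orange one, (330,240), fits. For the bin, the red one at (315,174) fits and the brown one at (382,159) doesn't. I'll confirm both in one enlarged crop.

```bash
python3 - <<'E'
import cv2,numpy as np
t=cv2.imread("pics/top0.png");s=cv2.imread("pics/scene0.png")
z=lambda a,w,h:cv2.resize(a,(w,h),interpolation=cv2.INTER_CUBIC)
a=z(t[140:290,260:410],400,400)[:300]
a=z(t[130:286,260:416],400,300); 
A=z(t[200:290,260:380],400,300);B=z(s[120:210,150:270],400,300);C=z(t[200:260,95:175],400,300);D=z(s[180:255,345:445],400,300)
cv2.imwrite("pics/crop1.png",np.vstack([np.hstack([A,B]),np.hstack([C,D])]))
hs=cv2.cvtColor(t,cv2.COLOR_BGR2HSV);h2=cv2.cvtColor(s,cv2.COLOR_BGR2HSV)
for n,p,q in[("steel",(271,231),None),("bolt",(330,240),(211,143)),("brass",(219,231),(306,186)),("green",(160,244),(362,205)),("white",(125,232),(435,240)),("blue",(231,170),(273,230)),("red",(315,175),(187,190)),("tray",(138,175),(388,278)),("wood",(250,300),(250,110)),("orange",(292,267),(256,142)),("brown",(382,160),(108,175))]:
    print(n,hs[p[1],p[0]],q and h2[q[1],q[0]])
E
```

```text
steel [144   6 215] None
bolt [ 24  22 241] [ 16  23 245]
brass [ 25 129 184] [ 19 177 218]
green [ 58 109 243] [ 58 157 242]
white [102   5 251] [ 90   1 254]
blue [107 146 234] [107 193 245]
red [  3 169 241] [  2 212 254]
tray [ 30 138 247] [ 30 197 254]
wood [ 11 154 134] [ 10 181 155]
orange [ 19 162 243] [ 18 221 253]
brown [ 11 157 183] [ 11 197 201]
```

View pics/crop1.png

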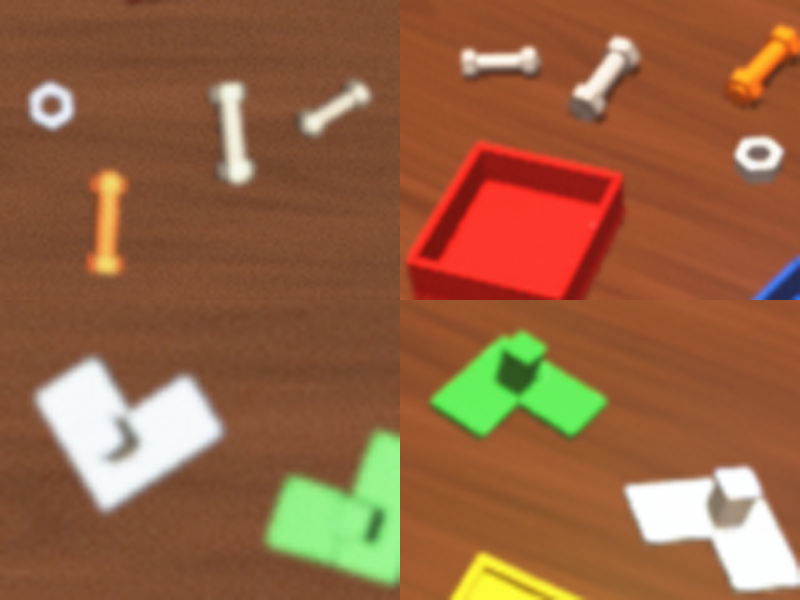

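The crop confirms both. The larger silver bolt is in the upper-left panel at (232,132), which is top-view (330,240). The red bin is the bright red one. Next I'll fit all poses, heights included, to both views.

```bash
cat > fit.py <<'E'
import cv2,numpy as np
from scipy.optimize import minimize
K=4
def box(x0,x1,y0,y1,z0,z1): return np.array([[x,y,z] for x in(x0,x1) for y in(y0,y1) for z in(z0,z1)],float)
def hexp(af,h,axis,c,a0):
    a=np.radians(a0+60*np.arange(6)); R=af/np.sqrt(3)
    p=np.array([[R*np.cos(t),R*np.sin(t),s] for t in a for s in(-h/2,h/2)])
    if axis=='x': p=p[:,[2,0,1]]+[c,0,0]
    return p
nut=[hexp(30,16,'z',0,30)]
plate=[box(-26,46,-26,10,0,6),box(-26,10,-26,46,0,6),box(-9,9,-9,9,0,36)]
a=np.radians(np.arange(0,360,30))
shank=np.array([[x,8*np.cos(t),8*np.sin(t)] for x in(-27,27) for t in a])
bolt=[hexp(24,12,'x',-32,0),hexp(24,12,'x',32,0),shank]
bin_=[box(-60,60,-55,55,0,40)]; tray=[box(-53,53,-71,71,0,12)]
# name: model, nominal z, hsv test, seeds px
lo=lambda h:(h[...,1]<95)&(h[...,2]>60)
hue=lambda a,b,s=70:(lambda h:(h[...,0]>=a)&(h[...,0]<=b)&(h[...,1]>s))
O={'steel':(nut,8,lo,(275,231),(258,168)),
'brass':(nut,8,lambda h:(h[...,0]>=16)&(h[...,0]<40)&(h[...,2]>110),(222,231),(310,187)),
'bolt':(bolt,12,lo,(330,240),(211,143)),
'green':(plate,0,hue(40,80),(165,242),(375,202)),'white':(plate,0,lo,(121,227),(425,236)),
'blue':(bin_,0,hue(95,130),(231,170),(273,230)),
'red':(bin_,0,lambda h:((h[...,0]<=6)|(h[...,0]>172))&(h[...,1]>120),(315,174),(186,190)),
'tray':(tray,0,hue(23,38),(138,173),(388,278))}
def mask(img,name,i,seed=None):
    h=cv2.cvtColor(cv2.resize(img,None,fx=K,fy=K,interpolation=cv2.INTER_CUBIC),cv2.COLOR_BGR2HSV)
    m=O[name][2](h).astype(np.uint8)
    s=seed or O[name][3+i]; roi=np.zeros_like(m); cv2.circle(roi,(s[0]*K,s[1]*K),(45 if name in('blue','red','tray') else 27 if name in('green','white') else 20)*K,1,-1)
    m=cv2.morphologyEx(m*roi,cv2.MORPH_CLOSE,np.ones((5,5)))
    c=max(cv2.findContours(m,cv2.RETR_EXTERNAL,cv2.CHAIN_APPROX_NONE)[0],key=cv2.contourArea)
    return cv2.drawContours(np.zeros_like(m),[c],-1,1,-1)
def proj(P,c):
    X=P/1000@c['R'].T+c['t']; return np.c_[c['fx']*X[:,0]/X[:,2]+c['cx'],c['fy']*X[:,1]/X[:,2]+c['cy']]
def render(model,p,c,shape):
    x,y,yaw,z=p; R=np.array([[np.cos(yaw),-np.sin(yaw),0],[np.sin(yaw),np.cos(yaw),0],[0,0,1]]); o=np.zeros(shape,np.uint8)
    for v in model:
        q=(proj(v@R.T+[x,y,z],c)+.5)*K-.5
        cv2.fillConvexPoly(o,np.round(cv2.convexHull(q.astype(np.float32))*16).astype(np.int32),1,shift=4)
    return o
def floor(px,c,z):
    d=c['R'].T@np.array([(px[0]-c['cx'])/c['fx'],(px[1]-c['cy'])/c['fy'],1]); o=-c['R'].T@c['t']; return (o+d*(z/1000-o[2])/d[2])*1000
def fit(name,imgs,cams,yaws,seeds=(None,None),views=(0,1)):
    M=[mask(imgs[i],name,i,seeds[i]) for i in range(2)]; mod,z0=O[name][:2]; mm=M[0].nonzero()
    s=(mm[1].mean()/K,mm[0].mean()/K); best=None
    def cost(p): return sum(1-(R&M[i]).sum()/max(1,(R|M[i]).sum()) for i in views for R in[render(mod,p,cams[i],M[i].shape)])+1e-5*(p[3]-z0)**2
    for yw in yaws:
        x,y,_=floor(s,cams[0],z0)
        p=np.array([x,y,yw,z0]); 
        for d in(1,.4): 
            q=minimize(cost,p,method='Nelder-Mead',options=dict(initial_simplex=p+d*np.vstack([np.zeros(4),np.diag([6,6,.2,5])]),maxiter=200,xatol=.02,fatol=1e-5)); p=q.x
        if best is None or q.fun<best[1]: best=(p,q.fun)
    p=best[0]; return p,[round(float((R&M[i]).sum()/(R|M[i]).sum()),3) for i in range(2) for R in[render(mod,p,cams[i],M[i].shape)]],M
E
python3 - <<'E'
from fit import *; from bench import r
cams=[r.camera_model(n) for n in("top","scene")]; imgs=[cv2.imread(f"pics/{n}0.png") for n in("top","scene")]
vis=[cv2.resize(i,None,fx=K,fy=K) for i in imgs]; res={}
for n in O:
    Y={'steel':[-.3,.2],'brass':[-.3,.2],'bolt':[0,1.57,3.14,-1.57],'green':np.arange(8)*.785,'white':np.arange(8)*.785}.get(n,[0])
    p,i,M=fit(n,imgs,cams,Y); res[n]=p
    pt=[fit(n,imgs,cams,[p[2]],views=(v,))[0][:2].round(1) for v in(0,1)] if n in('steel','bolt','green') else ''
    print(n,p.round(2),'deg',np.degrees(p[2]).round(1),i,pt)
    for k in(0,1):
        for m,col in((M[k],(255,0,255)),(render(O[n][0],p,cams[k],M[k].shape),(0,0,0))):
            cv2.drawContours(vis[k],cv2.findContours(m,0,1)[0],-1,col,1)
np.save("res.npy",res)
a=cv2.resize(vis[0][130*K:270*K,95*K:345*K],(800,300)); b=cv2.resize(vis[1][110*K:320*K,140*K:460*K],(800,300))
a=vis[0][130*K:270*K,95*K:345*K];b=vis[1][115*K:315*K,145*K:455*K]
cv2.imwrite("pics/fit.png",np.vstack([cv2.resize(a,(536,300)),cv2.resize(b,(536,300))]) )
E
```

```text
steel [ 4.7744e+02 -1.3356e+02 -4.1000e-01  1.1540e+01] deg -23.5 [0.69, 0.95] [array([ 477.3, -135.5]), array([ 476.7, -133.7])]
brass [ 4.7686e+02  6.1600e+00 -4.7000e-01  1.5890e+01] deg -26.6 [0.712, 0.786] 
bolt [ 460.86 -277.43    3.26   14.65] deg 186.8 [0.819, 0.869] [array([ 461.6, -278.1]), array([ 458.5, -278.5])]
green [ 4.3607e+02  1.4976e+02 -2.7000e-01  1.0100e+00] deg -15.6 [0.931, 0.968] [array([436.5, 147.1]), array([440.6, 150.2])]
white [477.23 281.79   5.36   4.62] deg 306.9 [0.833, 0.949] 
blue [ 6.3973e+02 -7.5400e+00 -1.6000e-01  5.6000e-01] deg -8.9 [0.973, 0.971] 
red [ 6.3541e+02 -2.3577e+02  2.1000e-01  2.4900e+00] deg 12.3 [0.981, 0.979] 
tray [ 6.2558e+02  2.4244e+02 -6.0000e-02  2.4400e+00] deg -3.7 [0.979, 0.952]
```

View pics/fit.png

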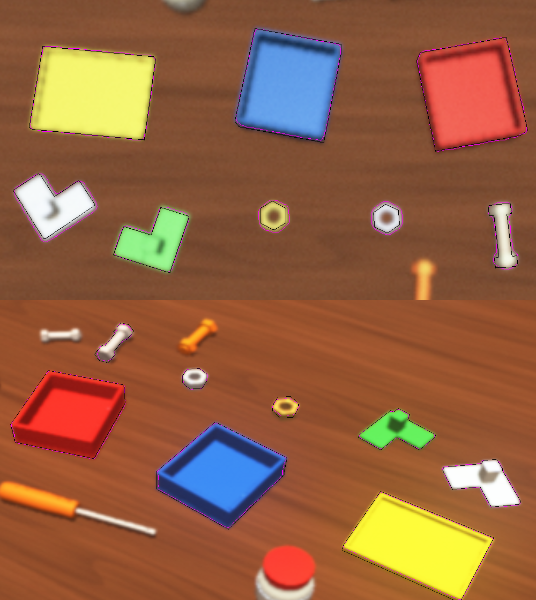

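```bash
python3 - <<'E'
import fit as F
from fit import *; from bench import r
cams=[r.camera_model(n) for n in("top","scene")]; imgs=[cv2.imread(f"pics/{n}0.png") for n in("top","scene")]
res=np.load("res.npy",allow_pickle=True).item()
om=F.mask
def mask2(img,name,i,seed=None):
    if name in('steel','bolt','white'): F.O[name]=(*F.O[name][:2],(lambda h:(h[...,1]<50)&(h[...,2]>60)) if i==0 else (lambda h:(h[...,1]<75)&(h[...,2]>50)),*F.O[name][3:])
    if name=='brass': F.O[name]=(*F.O[name][:2],(lambda h:(h[...,0]>=18)&(h[...,0]<40)&(h[...,2]>150)) if i==0 else (lambda h:(h[...,0]>=15)&(h[...,0]<40)&(h[...,2]>90)),*F.O[name][3:])
    return om(img,name,i,seed)
F.mask=mask2
for n in('steel','brass','bolt','green','white'):
    p,i,M=fit(n,imgs,cams,[res[n][2],res[n][2]+(.4 if n in('steel','brass') else 0)]); res[n]=p
    print(n,p.round(2),np.degrees(p[2]).round(1),i,[fit(n,imgs,cams,[p[2]],views=(v,))[0].round(2) for v in(0,1)])
np.save("res2.npy",res)
E
```

```text
steel [ 4.7786e+02 -1.3359e+02 -3.0000e-01  1.1870e+01] -17.3 [0.807, 0.919] [array([ 477.11, -133.21,   -0.48,   20.96]), array([ 4.7673e+02, -1.3392e+02, -3.6000e-01,  1.0630e+01])]
brass [475.91   5.96  -0.52  14.18] -30.0 [0.813, 0.895] [array([ 4.7578e+02,  5.5700e+00, -4.7000e-01,  1.3820e+01]), array([474.39,   5.33,  -0.58,  12.81])]
bolt [ 460.58 -278.52    3.25   12.67] 186.5 [0.755, 0.804] [array([ 462.02, -279.18,    3.25,   10.21]), array([ 458.83, -278.74,    3.26,   12.9 ])]
green [ 4.3701e+02  1.4987e+02 -2.7000e-01  1.6400e+00] -15.4 [0.931, 0.966] [array([ 4.3716e+02,  1.4633e+02, -2.6000e-01,  1.2670e+01]), array([ 4.4019e+02,  1.5019e+02, -2.7000e-01,  4.9800e+00])]
white [476.29 281.98   5.34   3.29] 305.9 [0.907, 0.977] [array([475.12, 278.19,   5.32,   9.4 ]), array([477.59, 281.91,   5.34,   4.69])]
```

Both views agree to about 2–3 mm, and the fitted heights match everything lying on the bench. I'll start with the bolt: approach above it with the closing axis near 96°.

```bash
cat > st.py <<'E'
from bench import r
import numpy as np
from scipy.spatial.transform import Rotation as R
o=r.get_obs(); y=R.from_rotvec(o['orientation']).apply([0,1,0])
print('t',round(o['clock'],2),'tcp',(o['tcp_pos']*1000).round(1),'close deg',np.degrees(np.arctan2(y[1],y[0])).round(1)%180,'w',round(o['grip_width']*1000,1),'gf',round(o['gripper_force'],1),'F',o['contact_force'].round(1),'j7',o['joints'][6].round(2))
E
python3 -m crank '[[0.08,0.12,-0.06,-0.02,0.2],[0.08,0.13,-0.06,-0.02,0.2],[0.08,0.12,-0.06,-0.02,0.2],[0.08,0.13,-0.06,-0.02,0.2],[0.08,0.12,-0.06,-0.02,0.2],[0.08,0.13,-0.06,-0.03,0.2],[0.07,0.12,-0.06,-0.03,0.2]]'
python3 -m crank '[[0.08,0.13,-0.06,-0.02,0.2],[0.08,0.12,-0.06,-0.03,0.2],[0.08,0.13,-0.06,-0.02,0.2],[0.08,0.12,-0.06,-0.03,0.2],[0.07,0.13,-0.06,-0.02,0.2],[0.07,0.13,-0.06,-0.02,0.2],[0.07,0.12,-0.07,-0.03,0.2],[0,0,0,0,0.2]]'
python3 st.py
```

```text
clock: 0.68
tcp_pos: [0.356, -0.453, 0.1465]
orientation: [-3.117, -0.385, -0.0]
contact_force: [0.9, -0.3, 0.0]
grip_width: 0.0511
gripper_force: 0.0
clock: 1.35
tcp_pos: [0.4633, -0.2716, 0.0588]
orientation: [-3.131, -0.188, 0.003]
contact_force: [-0.3, 0.8, 0.2]
grip_width: 0.051
gripper_force: 0.0
t 1.35 tcp [ 463.3 -271.6   58.8] close deg 96.9 w 51.0 gf 0.0 F [-0.3  0.8  0.2] j7 -1.05
```

```bash
python3 -m crank '[[0,0,0,0,0.2],[0,0,0,0,0.2]]' >/dev/null; python3 st.py
```

```text
t 1.52 tcp [ 460.9 -279.2   61.2] close deg 96.5 w 51.3 gf 0.0 F [-0.6 -1.  -0.3] j7 -1.05
```

```bash
python3 -m crank '[[0,0,-0.12,0,0.2],[0,0,-0.12,0,0.2],[0,0,-0.045,0,0.2],[0,0,0,0,0.2],[0,0,0,0,-1],[0,0,0,0,-1],[0,0,0,0,-1],[0,0,0,0,-1]]' 60 >/dev/null; python3 st.py; python3 -m crank '[[0,0,0,0,-1],[0,0,0,0,-1],[0,0,0.1,0,-1],[0,0,0.15,0,-1],[0,0,0.15,0,-1],[0,0,0,0,-1],[0,0,0,0,-1]]'>/dev/null;  python3 st.py
```

```text
t 2.18 tcp [ 462.  -279.7    5.8] close deg 96.4 w 13.7 gf 58.5 F [-0.9 -1.   5.3] j7 -1.05
t 2.77 tcp [ 462.5 -279.5   86.4] close deg 96.4 w 13.7 gf 59.0 F [-0.2 -0.3 -1.9] j7 -1.05
```

```bash
python3 -m crank '[[0.14,0.03,0,0.02,-1],[0.15,0.04,0,0.02,-1],[0.14,0.04,0,0.02,-1],[0.15,0.04,0,0.02,-1],[0.14,0.04,0,0.02,-1],[0.15,0.03,0,0.02,-1],[0,0,0,0,-1],[0,0,0,0,-1]]'>/dev/null; python3 st.py; python3 -m crank '[[0,0,-0.12,0,-1],[0,0,-0.12,0,-1],[0,0,-0.08,0,-1],[0,0,-0.045,0,-1],[0,0,0,0,-1],[0,0,0,0,-1]]'>/dev/null;  python3 st.py
```

```text
t 3.43 tcp [ 635.8 -232.9   82.3] close deg 102.0 w 13.3 gf 59.0 F [-0.7  0.4 -2.3] j7 -1.13
t 3.93 tcp [ 633.8 -235.6   10.8] close deg 101.8 w 13.4 gf 61.1 F [ 0.   1.1 -2.7] j7 -1.14
```

```bash
python3 -m crank '[[0,0,0,0,-0.3],[0,0,0,0,-0.3],[0,0,0.1,0,-0.3],[0,0,0.14,0,-0.3],[0,0,0.14,0,-0.3]]'; python3 -m crank '[[-0.13,0.08,0,-0.03,0.3],[-0.13,0.09,0,-0.03,0.3],[-0.13,0.08,0,-0.03,0.3],[-0.13,0.09,0,-0.03,0.3],[-0.13,0.08,-0.06,-0.03,0.3],[-0.13,0.09,-0.08,-0.02,0.3],[0,0,0,0,0.3],[0,0,0,0,0.3]]'>/dev/null; python3 st.py
```

```text
clock: 4.35
tcp_pos: [0.6345, -0.2348, 0.0877]
orientation: [-3.124, -0.324, 0.002]
contact_force: [0.5, -0.6, 0.7]
grip_width: 0.0297
gripper_force: 0.0
t 5.02 tcp [ 477.4 -132.    59. ] close deg 94.3 w 55.4 gf 0.0 F [ 1.1 -0.   0.5] j7 -1.38
```

Hovering above the steel nut at the right place. I'll descend, grip and lift, and take a picture to check the bolt.

```bash
python3 -m crank '[[0,0,-0.12,0,0.3],[0,0,-0.12,0,0.3],[0,0,-0.04,0,0.3],[0,0,0,0,0.3],[0,0,0,0,-1],[0,0,0,0,-1],[0,0,0,0,-1],[0,0,0,0,-1]]' 60 >/dev/null; python3 st.py; python3 -m crank '[[0,0,0,0,-1],[0,0,0,0,-1],[0,0,0.1,0,-1],[0,0,0.15,0,-1],[0,0,0.15,0,-1],[0,0,0,0,-1],[0,0,0,0,-1]]'>/dev/null;  python3 st.py; python3 - <<'E'
from bench import r
import cv2,numpy as np
z=lambda a,w,h:cv2.resize(a,(w,h),interpolation=cv2.INTER_CUBIC)
t=r.grab_frame("top");s=r.grab_frame("scene")
cv2.imwrite("pics/c2.png",np.hstack([z(t[140:260,260:360],400,480),z(s[90:210,150:250],400,480)]))
E
```

```text
t 5.68 tcp [ 480.6 -133.4    4.7] close deg 94.2 w 28.3 gf 59.9 F [-1.4 -0.1  6.3] j7 -1.38
t 6.27 tcp [ 480.8 -133.2   85.4] close deg 94.2 w 28.2 gf 59.5 F [0.1 0.4 0.2] j7 -1.37
```

View pics/c2.png

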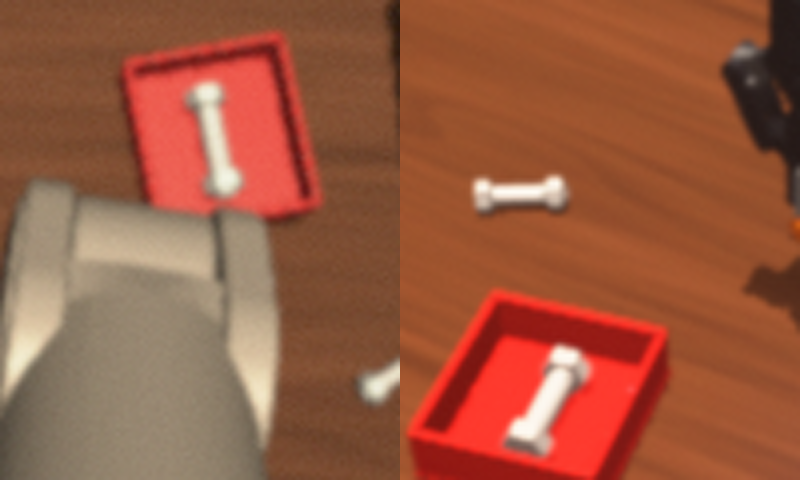

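The bolt lies flat in the red bin (top crop about (213,140), scene crop about (547,400)). Steel nut is held, so on to the blue bin.

```bash
python3 -m crank '[[0.13,0.09,0,0,-1],[0.13,0.09,0,0,-1],[0.13,0.08,0,0,-1],[0.13,0.09,0,0,-1],[0.13,0.09,0,0,-1],[0.13,0.08,0,0,-1],[0.13,0.09,0,0,-1],[0,0,0,0,-1]]'>/dev/null; python3 -m crank '[[0,0,0,0,-1],[0,0,-0.12,0,-1],[0,0,-0.12,0,-1],[0,0,-0.08,0,-1],[0,0,-0.04,0,-1],[0,0,0,0,-1],[0,0,0,0,-1]]'>/dev/null;  python3 st.py
python3 -m crank '[[0,0,0,0,0.05],[0,0,0,0,0.05],[0,0,0.1,0,0.05],[0,0,0.14,0,0.05],[0,0,0.14,0,0.05]]'; python3 -m crank '[[-0.155,0.01,0,-0.02,0.3],[-0.155,0.01,0,-0.02,0.3],[-0.155,0.01,0,-0.02,0.3],[-0.155,0.01,0,-0.02,0.3],[-0.155,0.01,-0.06,-0.02,0.3],[-0.16,0.02,-0.08,0,0.3],[0,0,0,0,0.3],[0,0,0,0,0.3]]'>/dev/null; python3 st.py
```

```text
t 7.62 tcp [660.  -12.1  10.8] close deg 94.1 w 28.4 gf 59.5 F [-0.3 -0.5 -0.2] j7 -1.6
clock: 8.03
tcp_pos: [0.6602, -0.0112, 0.0873]
orientation: [3.139, 0.115, -0.004]
contact_force: [1.2, 0.5, -0.1]
grip_width: 0.0445
gripper_force: 0.0
t 8.7 tcp [471.5   2.9  58.7] close deg 89.7 w 55.4 gf 0.0 F [ 0.4 -0.   1. ] j7 -1.74
```

```bash
python3 -m crank '[[0.02,0.01,-0.12,0,0.3],[0,0,-0.12,0,0.3],[0,0,-0.035,0,0.3],[0,0,0,0,0.3],[0,0,0,0,-1],[0,0,0,0,-1],[0,0,0,0,-1],[0,0,0,0,-1]]' 60 >/dev/null; python3 st.py; python3 -m crank '[[0,0,0,0,-1],[0,0,0,0,-1],[0,0,0.1,0,-1],[0,0,0.15,0,-1],[0,0,0.15,0,-1],[0,0,0,0,-1]]'>/dev/null;  python3 st.py
python3 -m crank '[[0.1,-0.01,0,0,-1],[0.12,-0.01,0,0,-1],[0.12,-0.01,0,0,-1],[0.12,-0.01,0,0,-1],[0.12,-0.01,0,0,-1],[0.12,0,0,0,-1],[0,0,0,0,-1],[0,0,0,0,-1]]'>/dev/null;python3 st.py
```

```text
t 9.37 tcp [479.4   5.    5.7] close deg 89.7 w 29.0 gf 59.3 F [-0.3 -0.1  6.3] j7 -1.75
t 9.87 tcp [481.9   5.3  89.6] close deg 89.7 w 28.7 gf 59.6 F [-0.3  0.4 -1.8] j7 -1.74
t 10.53 tcp [619.   -4.9  84.2] close deg 89.7 w 28.8 gf 59.6 F [-0.9 -0.5 -0.9] j7 -1.68
```

```bash
python3 -m crank '[[-0.02,0,-0.11,0,-1],[0,0,-0.12,0,-1],[0,0,-0.09,0,-1],[0,0,-0.04,0,-1],[0,0,0,0,-1],[0,0,0,0,-1]]'>/dev/null;  python3 st.py
python3 -m crank '[[0,0,0,0,0.05],[0,0,0,0,0.05],[0,0,0.1,0,0.05],[0,0,0.14,0,0.05],[0,0,0.14,0,0.05]]' >/dev/null
python3 -m crank '[[-0.08,0.06,0,0.14,0.1],[-0.08,0.07,0,0.14,0.1],[-0.08,0.06,0,0.14,0.1],[-0.07,0.07,0,0.14,0.1],[-0.07,0.06,0,0.14,0.1],[-0.07,0.07,0,0.14,0.1]]'>/dev/null
python3 -m crank '[[-0.08,0.06,0,0.14,0.1],[-0.08,0.07,0,0.14,0.1],[-0.07,0.06,0,0.14,0.1],[-0.07,0.07,0,0.14,0.1],[-0.07,0.06,0,0.14,0.1],[-0.06,0.06,0,0.12,0.1],[0,0,0,0,0.1],[0,0,0,0,0.1]]'>/dev/null; python3 st.py
```

```text
t 11.03 tcp [613.4  -4.9  12.5] close deg 89.7 w 28.9 gf 59.7 F [ 0.5  0.5 -0.3] j7 -1.69
t 12.62 tcp [438.1 149.4  88.8] close deg 164.4 w 46.8 gf 0.0 F [ 0.1 -0.7  0.3] j7 -0.95
```

```bash
python3 -m crank '[[0,0,-0.12,0,0.1],[0,0,-0.12,0,0.1],[0,0,-0.1,0,0.1],[0,0,-0.05,0,0.1],[0,0,0,0,-1],[0,0,0,0,-1],[0,0,0,0,-1],[0,0,0,0,-1]]' 80 >/dev/null; python3 st.py; python3 -m crank '[[0,0,0,0,-1],[0,0,0,0,-1],[0,0,0.1,0,-1],[0,0,0.15,0,-1],[0,0,0.15,0,-1],[0,0,0,0,-1],[0,0,0,0,-1]]'>/dev/null;  python3 st.py
```

```text
t 13.28 tcp [439.  149.2  11.3] close deg 164.4 w 16.4 gf 78.0 F [ 0.3 -0.1 -3. ] j7 -1.05
t 13.87 tcp [439.5 149.4  91.8] close deg 164.4 w 16.8 gf 78.8 F [ 1.1 -0.5 -3.6] j7 -0.95
```

```bash
python3 -m crank '[[0.06,0.02,0,0.14,-1],[0.06,0.02,0,0.14,-1],[0.06,0.02,0,0.14,-1],[0.06,0.02,0,0.14,-1],[0.06,0.02,0,0.14,-1],[0.06,0.02,0,0.14,-1],[0.06,0.02,0,0.14,-1],[0.06,0.02,0,0.14,-1]]'>/dev/null
python3 -m crank '[[0.06,0.02,0,0.14,-1],[0.06,0.02,0,0.14,-1],[0.07,0.02,0,0.14,-1],[0.07,0.02,0,0.15,-1],[0.06,0.02,0,0.15,-1],[0.06,0,0,0.14,-1],[0.06,0,0,0.14,-1],[0.06,0,0,0.14,-1]]'>/dev/null
python3 -m crank '[[0,0,0,0,-1],[0,0,0,0,-1],[0,0,-0.15,0,-1],[0,0,0,0,-1],[0,0,0,0,-1]]'>/dev/null; python3 st.py; python3 - <<'E'
from bench import r
import cv2,numpy as np
z=lambda a,w,h:cv2.resize(a,(w,h),interpolation=cv2.INTER_CUBIC)
t=r.grab_frame("top");s=r.grab_frame("scene")
cv2.imwrite("pics/t3.png",t);cv2.imwrite("pics/s3.png",s)
cv2.imwrite("pics/c3.png",np.hstack([z(t[130:250,95:195],400,480),z(s[190:310,340:440],400,480)]))
E
```

```text
t 15.62 tcp [631.7 200.3  58.3] close deg 86.0 w 16.6 gf 78.5 F [ 0.2 -0.6 -2.4] j7 0.64
```

View pics/c3.png

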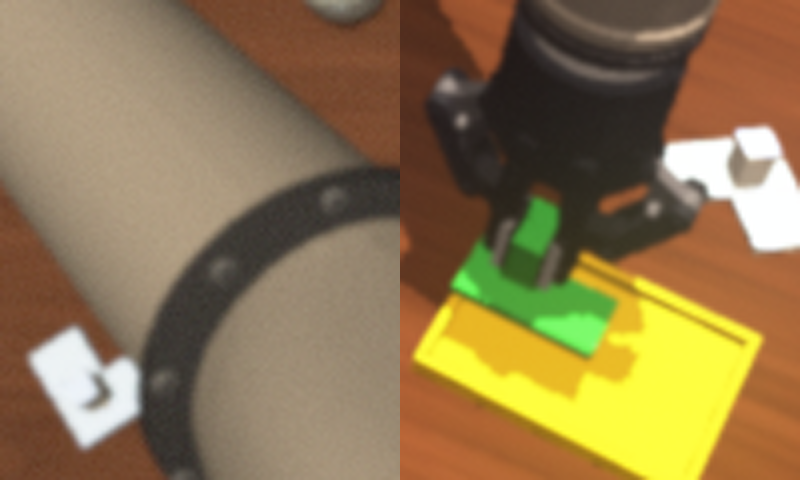

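```bash
python3 -m crank '[[0.03,0.045,0,0,-1],[0,0,0,0,-1],[0,0,-0.1,0,-1],[0,0,-0.07,0,-1],[0,0,-0.04,0,-1],[0,0,0,0,-1],[0,0,0,0,-1]]'>/dev/null; python3 st.py
```

```text
t 16.3 tcp [639.9 210.1  17.9] close deg 86.1 w 16.9 gf 78.7 F [ 0.9  0.7 -2.8] j7 0.61
```

```bash
python3 -m crank '[[-0.01,0,-0.01,0,-1],[0,0,0,0,-1],[0,0,0,0,-1]]'>/dev/null; python3 st.py; python3 -m crank '[[0,0,0,0,-0.1],[0,0,0,0,-0.1],[0,0,0.08,0,-0.1],[0,0,0.15,0,-0.1],[0,0,0.15,0,-0.1],[-0.15,0,0,-0.14,0.1],[-0.15,0,0,-0.14,0.1],[-0.15,0,0,-0.14,0.1]]' >/dev/null
python3 -m crank '[[-0.06,0.05,0,-0.14,0.1],[-0.06,0.05,0,-0.14,0.1],[-0.06,0.05,0,-0.14,0.1],[-0.06,0.05,0,-0.14,0.1],[-0.06,0.05,0,-0.14,0.1],[-0.06,0.05,0,0,0.1],[0,0,0,0,0.1],[0,0,0,0,0.1]]' >/dev/null; python3 st.py; python3 - <<'E'
from bench import r
import cv2,numpy as np
z=lambda a,w,h:cv2.resize(a,(w,h),interpolation=cv2.INTER_CUBIC)
t=r.grab_frame("top");s=r.grab_frame("scene")
cv2.imwrite("pics/t4.png",t);cv2.imwrite("pics/s4.png",s)
cv2.imwrite("pics/c4.png",np.hstack([z(t[130:250,95:195],400,480),z(s[190:310,340:440],400,480)]))
E
```

```text
t 16.55 tcp [638.3 210.2  16.8] close deg 86.1 w 16.6 gf 78.7 F [ 0.7 -0.6 -3.4] j7 0.61
t 17.88 tcp [476.2 271.2  93.7] close deg 35.9 w 46.8 gf 0.0 F [ 0.3 -0.4 -0.1] j7 -0.36
```

View pics/c4.png

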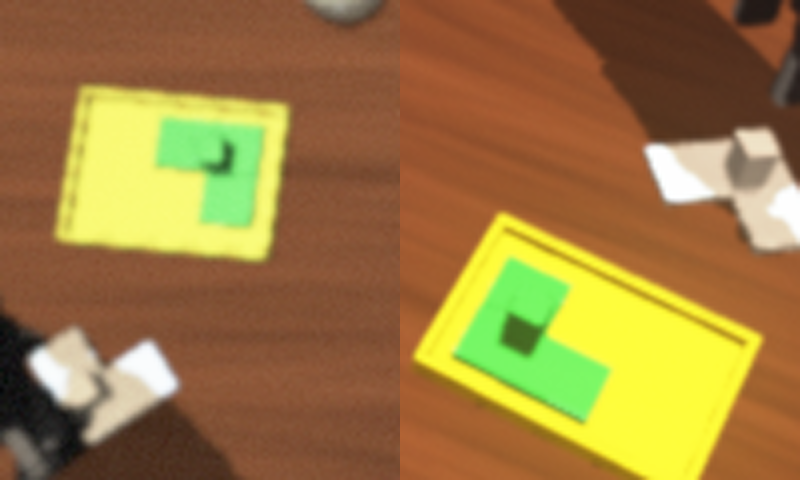

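The green plate lies flat in the tray with about even margins (top crop (215,160), scene crop (530,340)). Next I'll grip the white plate and refit green's position in the tray frame.

```bash
python3 -m crank '[[0,0.05,0,0,0.1],[0,0,0,0,0.1],[0,0,-0.12,0,0.1],[0,0,-0.12,0,0.1],[0,0,-0.12,0,0.1],[0,0,-0.05,0,0.1],[0,0,0,0,0.1],[0,0,0,0,0.1]]' 80 >/dev/null; python3 st.py; python3 -m crank '[[0,0,0,0,-1],[0,0,0,0,-1],[0,0,0,0,-1],[0,0,0,0,-1],[0,0,0,0,-1],[0,0,0,0,-1]]'>/dev/null; python3 st.py; python3 -m crank '[[0,0,0.1,0,-1],[0,0,0.15,0,-1],[0,0,0.15,0,-1],[0,0,0,0,-1],[0,0,0,0,-1]]'>/dev/null;  python3 st.py
python3 - <<'E'
from fit import *; from bench import r
cams=[r.camera_model(n) for n in("top","scene")]; imgs=[cv2.imread(f"pics/{n}4.png") for n in("t","s")]
p,i,_=fit('green',imgs,cams,[1.5],seeds=((147,172),(471,0)and(472,270)))
print(p.round(2),np.degrees(p[2]),i)
p,i,_=fit('green',imgs,cams,[1.5],seeds=((147,172),(372,270)))
T=np.load("res.npy",allow_pickle=True).item()['tray']; d=p-T; c,s=np.cos(T[2]),np.sin(T[2])
print(p.round(2),i,'in tray',c*d[0]+s*d[1],-s*d[0]+c*d[1],np.degrees(d[2]))
E
```

```text
t 18.65 tcp [476.3 280.3  10.4] close deg 35.7 w 46.7 gf 0.0 F [-0.3  0.7  1.1] j7 -0.46
t 19.15 tcp [477.2 280.8  11.9] close deg 35.7 w 16.4 gf 78.6 F [-0.4 -0.6  6.4] j7 -0.46
t 19.57 tcp [477.3 280.6  92. ] close deg 35.7 w 16.2 gf 79.1 F [ 0.5 -0.5 -3.6] j7 -0.38Traceback (most recent call last):
  File "<stdin>", line 3, in <module>
  File "fit.py", line 44, in fit
    M=[mask(imgs[i],name,i,seeds[i]) for i in range(2)]; mod,z0=O[name][:2]; mm=M[0].nonzero()
       ~~~~^^^^^^^^^^^^^^^^^^^^^^^^^
  File "fit.py", line 31, in mask
    c=max(cv2.findContours(m,cv2.RETR_EXTERNAL,cv2.CHAIN_APPROX_NONE)[0],key=cv2.contourArea)
ValueError: max() iterable argument is empty
```

```bash
python3 -m crank '[[0.1,0,0,-0.12,-1],[0.1,-0.01,0,-0.13,-1],[0.1,0,0,-0.12,-1],[0.1,-0.01,0,-0.13,-1],[0.1,0,0,-0.12,-1],[0.1,0,0,-0.13,-1],[0.08,0,0,-0.12,-1],[0,0,0,0,-1]]'>/dev/null;python3 -m crank '[[0,0,0,0,-1],[0,0,-0.15,0,-1],[0,0,0,0,-1],[0,0,0,0,-1]]'>/dev/null;  python3 st.py
python3 - <<'E'
from fit import *; from bench import r
cams=[r.camera_model(n) for n in("top","scene")]; imgs=[cv2.imread(f"pics/{n}4.png") for n in("t","s")]
p,i,_=fit('green',imgs,cams,[1.5],seeds=((147,172),(372,270)))
T=np.load("res.npy",allow_pickle=True).item()['tray']; d=p-T; c,s=np.cos(T[2]),np.sin(T[2])
print(p.round(2),i,'in tray',c*d[0]+s*d[1],-s*d[0]+c*d[1],np.degrees(d[2]))
z=lambda a,w,h:cv2.resize(a,(w,h),interpolation=cv2.INTER_CUBIC)
s=r.grab_frame("scene"); cv2.imwrite("pics/c5.png",z(s[190:310,340:440],500,600))
E
```

```text
t 20.57 tcp [609.2 275.1  57.8] close deg 176.7 w 16.1 gf 78.8 F [-0.4  0.1 -2.3] j7 -0.83
[636.99 210.3    1.49   3.31] [0.919, 0.885] in tray 13.444713057913336 -31.335772132520486 89.2067409382834
```

View pics/c5.png

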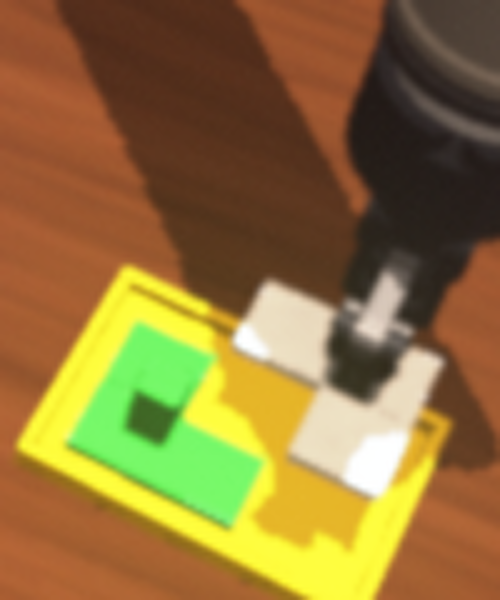

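Green sits within 1 mm of its target in the tray frame (13.4, -31.3). White has its corner toward −x,+y as wanted (post at about (360,360) in the crop). I'll correct x by 4 mm, lower and release.

```bash
python3 -m crank '[[0.02,0,0,0,-1],[0,0,0,0,-1],[0,0,-0.1,0,-1],[0,0,-0.07,0,-1],[0,0,-0.04,0,-1],[0,0,0,0,-1],[0,0,0,0,-1]]'>/dev/null; python3 st.py
```

```text
t 21.2 tcp [616.  276.1  18. ] close deg 176.6 w 16.6 gf 79.0 F [-0.3 -0.6 -3.5] j7 -0.85
```

```bash
python3 -m crank '[[-0.01,0,-0.01,0,-1],[0,0,0,0,-1],[0,0,0,0,-1],[0,0,0,0,-0.1],[0,0,0,0,-0.1],[0,0,0.08,0,-0.1],[0,0,0.15,0,-0.1],[0,0,0.15,0,-0.1]]' >/dev/null
python3 -m crank '[[-0.15,0,0.1,0,0.1],[-0.15,0,0.1,0,0.1],[-0.15,0,0.1,0,0.1],[-0.15,-0.1,0.1,0,0.1],[0,-0.15,0,0,0.1],[0,-0.15,0,0,0.1],[0,-0.15,0,0,0.1],[0,-0.15,0,0,0.1]]' >/dev/null; python3 st.py; python3 - <<'E'
from bench import r
from fit import *
z=lambda a,w,h:cv2.resize(a,(w,h),interpolation=cv2.INTER_CUBIC)
t=r.grab_frame("top");s=r.grab_frame("scene")
cv2.imwrite("pics/t6.png",t);cv2.imwrite("pics/s6.png",s)
cv2.imwrite("pics/c6.png",np.vstack([z(t[100:220,95:355],650,300),z(s[130:330,140:450],465,300).repeat(1,0) if 0 else z(s[160:310,140:460],650,300)]))
E
```

```text
t 22.53 tcp [494.5 135.2 174.3] close deg 176.6 w 47.2 gf 0.0 F [ 0.4  0.4 -0.8] j7 -0.61
```

View pics/c6.png

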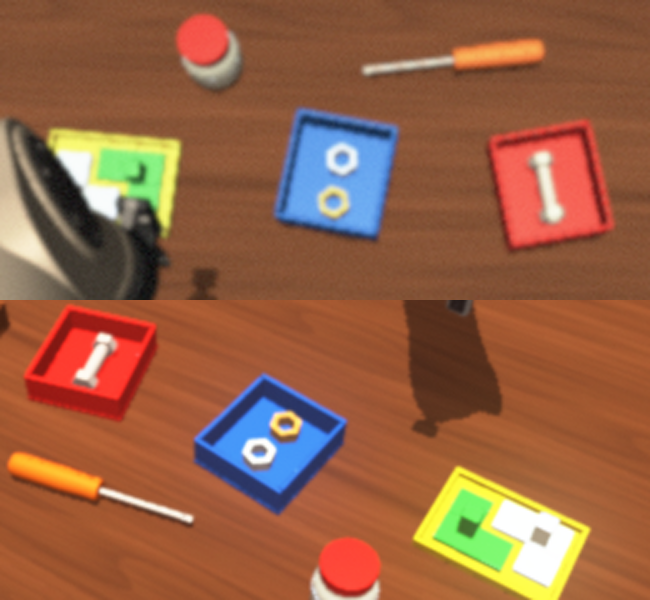

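Both nuts lie flat in the blue bin (scene panel (286,425) and (259,452)), the bolt in the red one, and the plates look nested at (505,530). I'll move the arm aside and check the tray closely.

```bash
python3 -m crank '[[0,-0.2,0,0,0.1],[0,-0.2,0,0,0.1],[0,-0.2,0,0,0.1],[0,-0.2,0,0,0.1],[0,-0.2,0,0,0.1],[0,-0.2,0,0,0.1],[0,0,0,0,0.1],[0,0,0,0,0.1]]' >/dev/null; python3 - <<'E'
from bench import r
import fit as F
from fit import *
cams=[r.camera_model(n) for n in("top","scene")]
imgs=[r.grab_frame(n) for n in("top","scene")]
T=np.load("res.npy",allow_pickle=True).item()['tray']; c,s=np.cos(T[2]),np.sin(T[2])
F.O['white']=(F.plate,0,lambda h:(h[...,1]<60)&(h[...,2]>60),0,0)
for n,y,sd in(('green',1.5,((147,172),(372,270))),('white',-1.63,((128,172),(402,275)))):
    p,i,_=fit(n,imgs,cams,[y],seeds=sd); d=p-T
    print(n,i,'in tray',round(c*d[0]+s*d[1],1),round(-s*d[0]+c*d[1],1),np.degrees(d[2]).round(1),'z',p[3].round(1))
z=lambda a,w,h:cv2.resize(a,(w,h),interpolation=cv2.INTER_CUBIC)
cv2.imwrite("pics/c7.png",np.hstack([z(imgs[0][140:205,100:175],400,347),z(imgs[1][235:315,340:440],400,347)]))
E
python3 st.py
```

```text
green [0.941, 0.887] in tray 13.1 -30.6 89.9 z 3.2
white [0.974, 0.946] in tray -15.4 33.6 -89.7 z 5.4
t 23.4 tcp [ 494.8 -102.6  173.2] close deg 176.6 w 46.8 gf 0.0 F [ 0.6  0.1 -0.3] j7 -0.1
```

View pics/c7.png

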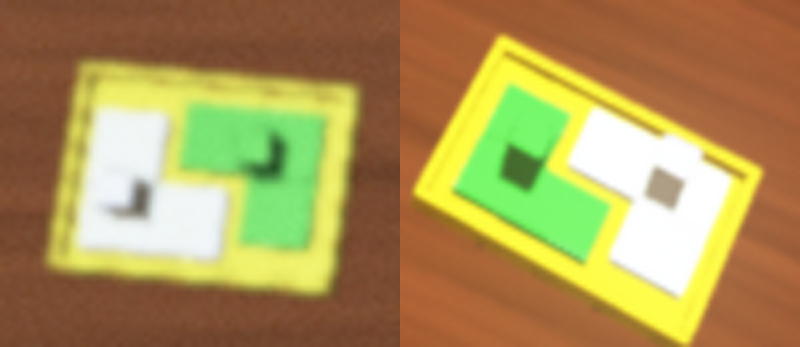

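The plates nest flat with clear yellow gaps all round (green post at (265,155), white post at (130,190) in the top crop). Handing in.

```bash
python3 -c "
from bench import r
print(r.hand_in())"
```

```text
the job is handed in; nothing more can be done
None
```

I handed the job in at about 23.5 s on the robot's clock; no verdict came back. The last pictures show both nuts in the blue bin, the bolt flat in the red bin, both L-plates nested flat in the tray with posts up, and the jar and screwdriver not touched.

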